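Sweep loose bottle caps through the tray gate into the slot

TASK

With the fingertips, push the three loose black bottle caps across the white sorting tray and through its narrow gate, one at a time, so that each drops into the slot beyond before the next one enters the gate. Do not pick up any cap, only push it; leave the small bottle that stands in the tray standing where it is, and do not disturb the bowl, jar and can on the table.

Things in the scene. Friction and masses are not known exactly. Their poses are not given: they have to be found in the camera images.
- tray: white sorting tray fixed to the table; origin under the middle of its floor at table height, x towards the gate and slot, z up. Flat floor 70 mm above the table, from x = -114 to 125 mm. Walls 6 mm thick rise 14 mm above the floor: inner faces at y = +-110 mm, at x = -114 mm and, for |y| above 65 mm, at x = 65 mm. Slanting walls lead from (x 65, y +-65) to the gate at (x 101, y +-24) mm
- gate (a point): middle of the gate's mouth, on the tray floor (tray x = 101, y = 0 mm); axes as the tray's. The gate is a straight passage 48 mm wide and 24 mm long (tray x = 101 to 125 mm) between 14 mm high walls; at its far end the floor stops at a plain edge and the slot begins
- slot (a point): middle of the slot's bottom (tray x = 164, y = 0 mm), 6 mm above the table, 64 mm below the tray floor; axes as the tray's. The slot is an open-topped well behind the gate, tray x = 125 to 203 mm and |y| below 60 mm; a cap pushed more than half over the edge tips and drops in
- cap1: a black ribbed plastic bottle cap, a flat disc 34 mm in diameter and 14 mm high, 10 to 30 g, lying on the tray floor; slides when pushed; origin: centre of its underside, z up. The three caps are alike
- cap2: a black ribbed plastic bottle cap, a flat disc 34 mm in diameter and 14 mm high, 10 to 30 g, lying on the tray floor; slides when pushed; origin: centre of its underside, z up. The three caps are alike
- cap3: a black ribbed plastic bottle cap, a flat disc 34 mm in diameter and 14 mm high, 10 to 30 g, lying on the tray floor; slides when pushed; origin: centre of its underside, z up. The three caps are alike
- vial: small amber glass bottle with a white cap, 32 mm in diameter, 50 mm high, standing loose on the tray floor among the caps, to be left alone; origin: centre of its underside
- bowl: steel bowl, 130 mm across the rim, 50 mm high, loose on the table beside the tray; origin: centre of its underside
- can: yellow spray can, 54 mm in diameter, 170 mm high, standing loose on the table; origin: centre of its underside
- jar: clear glass jar with a black lid, 80 mm in diameter, 110 mm high, standing loose on the table; origin: centre of its underside
Things that resemble listed ones, but are neither listed nor needed, are in the scene too. What is shaped like the cap1 but orange or purple is not meant.

How it is judged:
By the outcome, as a careful person would: the job done as asked, in the order asked, and still so for the second after the job is handed in, with the robot touching nothing.
It also fails if it takes over 72 s, if anything falls off the work surface, if the arm or the gripper's body presses on something with over 40 N, if the wrist force passes 120 N, or if a joint passes its speed limit or range.

ROBOT

A 6-joint arm with a two-finger parallel gripper is mounted at the origin on the work surface. World frame = base frame: x ahead of the robot, y to its left, z up, the work surface at z = 0. Lengths are in m, angles in rad, forces in N, time in s.
With the tool pointing down it reaches from about 0.225 to 0.725 m from the base axis. Payload 3.1 kg.
Tool frame: the origin (TCP) lies midway between the tips of the shut fingers; the grasp point (between the pads) lies 19 mm behind it; z points along the fingers, y is the line along which they close (so a half turn about z gives the same grasp; the last joint's range is limited). The gripper opens to 85 mm and grips with 20 to 120 N. Pads are 22 mm wide; open, the fingers measure 114 mm over their backs; the gripper's body (76 mm by 85 mm) begins 54 mm behind the grasp point. The pads swing forward as they close: fully open they stand 13 mm farther back than shut.
Start: joints at [1.222, 0.048, 0.099, 1.622, 0, 1.443], TCP at [0.115, 0.512, 0.231] pointing down, gripper open.
Joint ranges: [-2.91, 2.91], [-0.99, 1.94], [-1.21, 1.42], [-2.12, 2.29], [-1.49, 1.47], [-3.14, 3.14]. Speed limits (rad/s): [2.79, 2.79, 3.14, 3.14, 3.14, 3.14].

INTERFACE

Orientations are given as a rotation vector (axis times angle).
In Python, from workcell import manip gives the robot as it stands. Calls block until the motion is done:
- manip.movep(position, orientation): joint-space move of the TCP to a pose.
- manip.move_l(position, frame=None, speed=0.15): straight line of the TCP; frame=None keeps the orientation; speed is the mean speed in m/s.
- manip.move_j(angles): joint-space move.
- manip.move_gripper(opening, grasp_force=None): finger opening in m; grasp_force is the grip in N (None keeps the last); returns when the fingers have stopped.
- manip.pause(seconds).
- manip.inverse_kinematics(position, orientation): joint angles nearest the present ones, or None.
- manip.get_obs(): the state.
- manip.capture(name): name is "scene" or "top" or "wrist"; returns (picture, depth): 480x640x3 uint8, red, green, blue; 480x640 float32, m along the optical axis (not along the pixel's ray), 0 where there is no reading.
- manip.calibration(name): a dict with "vfov" (degrees; the focal length in pixels is half the picture's height over the tangent of half this angle, whatever the lens; pixels are square), "cx", "cy" (the principal point, pixels), "k1" (the pictures are not rectified: a ray, as slopes to the right and down, at radius r is drawn at 1 + k1 r^2 times it, then the intrinsics apply), "R" (3x3) and "t" (3): a world point X has camera coordinates R X + t; the wrist camera has in their place "mount" (4x4, takes a point from camera to tool coordinates, whose origin is the TCP and whose axes are the flange's). Camera axes: x right, y down, z forward; pixel columns grow to the right and rows downward; lengths in m; the calibration is good to about 2 mm. A picture is of the moment at which its call begins: read the wrist's pose just before it. calibration takes no time and is no camera call.
A pose or a line that the arm cannot do raises manip.IKError and nothing moves.
- manip.finish_job(): hands the job in; it is judged then, once.
The state is a dict: "t": time; "q": joint angles; "dq": joint speeds; "joint_efforts": joint torques, N m; "eef_pos": TCP position; "ee_rot": TCP orientation; "force": force on the tool from outside, world axes, zero at the start; "ft_torque": the same for the moment, N m; "grip_width": finger opening in m; "grip_force": force on a finger pad.
Only numpy, scipy, OpenCV 4.12 (cv2) and the standard library are available. Lean on these libraries where they do the work, as an engineer would, in place of code of your own. Each camera call takes 0.05 s, during which the arm holds its last target. There are 200 camera calls.

## Working session

There is one attempt and no reset: what is moved stays moved. The work goes in short steps, each a Python script; the robot and the scene stay as the last script left them, time stands still between calls to the robot, and variables do not carry over. Pictures are saved under pics/ and viewed, at most 10 in all, crops included, and the job is handed in when it is done.

```bash
ls; mkdir -p pics; python3 - <<'E'
from workcell import manip
import cv2,numpy as np
for n in("top","scene"):
    p,d=manip.capture(n); cv2.imwrite(f"pics/{n}0.png",p[:,:,::-1]); np.save(f"{n}0.npy",d)
    print(manip.calibration(n))
print(manip.calibration("wrist")); o=manip.get_obs(); print(o['t'],o['ee_rot'],o['eef_pos'])
E
```

```text
pics
{'vfov': 49.32928315733786, 'cx': 314.36792961508894, 'cy': 239.6485813251268, 'k1': -0.15603784965455098, 'R': array([[-0.0178221 , -0.99951044, -0.025715  ],
       [-0.99807734,  0.01931179, -0.05889552],
       [ 0.05936328,  0.02461592, -0.99793289]]), 't': array([0.02166897, 0.61790956, 1.04678456])}
{'vfov': 44.221921449496996, 'cx': 313.9950962597847, 'cy': 246.0085109125009, 'k1': 0.0483495249831523, 'R': array([[ 0.65722666,  0.75357365, -0.01341134],
       [ 0.41010643, -0.37248899, -0.83250505],
       [-0.63234945,  0.54164444, -0.5538551 ]]), 't': array([-0.37904019, -0.18554117,  1.58175736])}
{'vfov': 63.00757687156658, 'cx': 316.423965848905, 'cy': 241.7316191021938, 'k1': -0.0818308359541799, 'mount': array([[-4.41012598e-04, -9.47564186e-01, -3.19565204e-01,
         8.21229318e-02],
       [ 9.99999453e-01, -1.14887643e-04, -1.03937768e-03,
        -1.20582034e-03],
       [ 9.48162975e-04, -3.19565487e-01,  9.47563718e-01,
        -1.42917362e-01],
       [ 0.00000000e+00,  0.00000000e+00,  0.00000000e+00,
         1.00000000e+00]])}
0.1 [-0.34603142 -3.12195     0.00329266] [0.11477719 0.51172532 0.23022484]
```

View pics/top0.png

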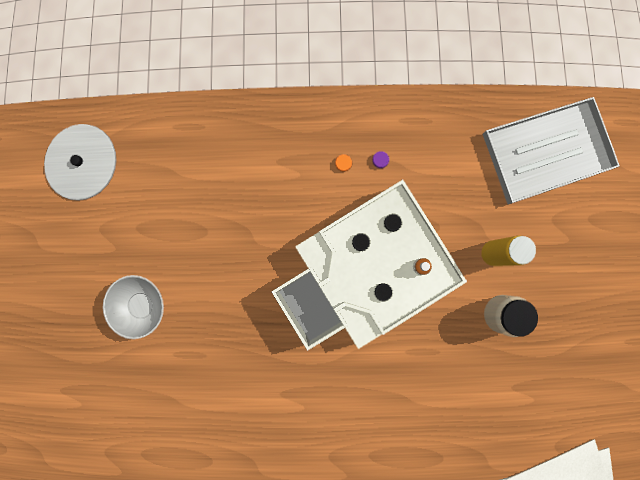

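View pics/scene0.png

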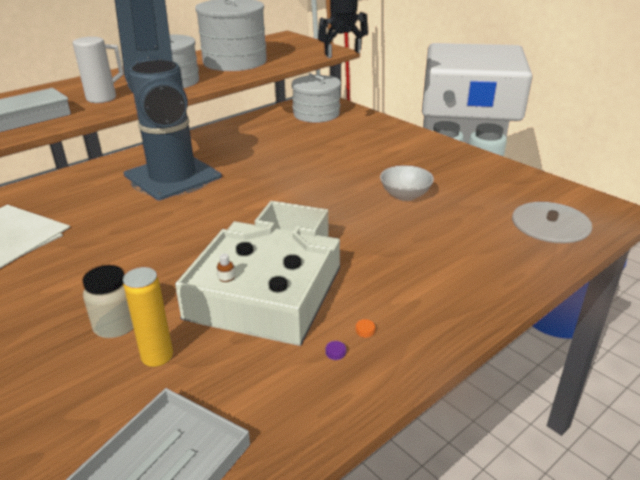

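The top view shows the caps near pixels (361,242), (393,222) and (383,292), and the vial near (424,267). The tray's back corners are at (403,182) and (465,281), and the slot is at the lower left. The scene view shows the same layout. I'll enlarge the tray area for more precise readings.

```bash
cat > h.py <<'E'
from workcell import manip
import cv2,numpy as np
def px2w(name,uv,z):
    c=manip.calibration(name); f=240/np.tan(np.radians(c['vfov']/2))
    K=np.array([[f,0,c['cx']],[0,f,c['cy']],[0,0,1]])
    uv=np.array(uv,float).reshape(-1,1,2)
    s=(uv[:,0]-[c['cx'],c['cy']])/f; r=s.copy()
    for _ in range(30): r=s/(1+c['k1']*(r**2).sum(1,keepdims=True))
    d=np.c_[r,np.ones(len(r))]@c['R']; o=-c['R'].T@c['t']
    return (o+d*((z-o[2])/d[:,2])[:,None])[:,:2]
def w2px(name,P):
    c=manip.calibration(name); f=240/np.tan(np.radians(c['vfov']/2))
    X=np.atleast_2d(P)@c['R'].T+c['t']; s=X[:,:2]/X[:,2:]
    return s*(1+c['k1']*(s**2).sum(1,keepdims=True))*f+[c['cx'],c['cy']]
E
python3 - <<'E'
import cv2
p=cv2.imread("pics/top0.png")[170:360,260:480]
cv2.imwrite("pics/crop.png",cv2.resize(p,None,fx=3,fy=3,interpolation=cv2.INTER_CUBIC))
E
```

```text
(no output)
```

View pics/crop.png

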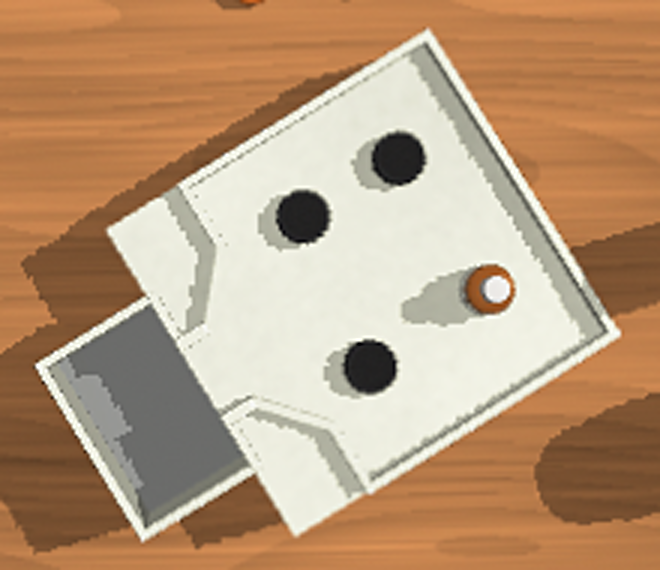

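The enlarged crop shows the tray's outer corners at crop (429,29), (619,331), (108,230) and (295,536). The caps are at (398,158), (303,217) and (370,366), and the vial at (491,289).

```bash
python3 - <<'E'
from h import *
from scipy.spatial.transform import Rotation as R
f=lambda a:(np.array(a,float)+.5)/3-.5+[260,170]
W=px2w("top",f([(429,29),(619,331),(108,230),(295,536)]),.084)
T=np.array([(-.12,-.116),(-.12,.116),(.125,-.116),(.125,.116)])
r,rs=R.align_vectors(np.c_[W-W.mean(0),np.zeros(4)],np.c_[T-T.mean(0),np.zeros(4)])
M=r.as_matrix()[:2,:2]; o=W.mean(0)-M@T.mean(0)
print(o,np.degrees(np.arctan2(M[1,0],M[0,0])),(W-o)@M*1e3)
np.savez("tray.npz",M=M,o=o)
C=px2w("top",f([(398,158),(303,217),(370,366)]),.08)
print(C,(C-o)@M*1e3); V=px2w("top",f([(491,289)]),.105); print((V-o)@M*1e3)
d=manip.capture("wrist")[1]
E
```

```text
[ 0.56798715 -0.1198705 ] 120.76053326532787 [[-119.5358333  -114.6137759 ]
 [-119.49201768  113.93794837]
 [ 123.82213613 -113.50044558]
 [ 125.20571486  114.17627311]]
[[ 0.64500699 -0.1419382 ]
 [ 0.60831188 -0.08005984]
 [ 0.51245638 -0.12072162]] [[-58.35492727 -54.89755436]
 [ 13.58567466 -55.01275052]
 [ 27.66989504  48.15358178]]
[[-60.26987309  45.45729912]]
```

```bash
cat >> h.py <<'E'
from scipy.spatial.transform import Rotation as Rot
_t=np.load("tray.npz"); M,o=_t['M'],_t['o']
def W(p,z): return np.r_[o+M@np.array(p)/1e3,z]            # tray mm -> world
def ori(d):                                                # tool down, tool x along tray direction d
    x=np.r_[M@(np.array(d)/np.linalg.norm(d)),0]; z=np.array([0,0,-1.])
    return Rot.from_matrix(np.c_[x,np.cross(z,x),z]).as_rotvec()
def cloud():                                               # wrist picture -> tray coords (mm), z (mm), picture
    s=manip.get_obs(); p,d=manip.capture("wrist"); c=manip.calibration("wrist")
    f=240/np.tan(np.radians(c['vfov']/2))
    v,u=np.mgrid[:480,:640]; sl=np.dstack([(u-c['cx'])/f,(v-c['cy'])/f]); r=sl.copy()
    for _ in range(15): r=sl/(1+c['k1']*(r**2).sum(2,keepdims=True))
    X=np.dstack([r*d[...,None],d])@c['mount'][:3,:3].T+c['mount'][:3,3]
    X=X@Rot.from_rotvec(s['ee_rot']).as_matrix().T+s['eef_pos']
    return ((X[...,:2]-o)@M)*1e3, np.where(d>0,X[...,2]*1e3,-1), p
def caps(C=None):
    t,z,p=C or cloud()
    m=((p.max(2)<70)&(z>5)&(z<95)&(abs(t[...,1])<112)&(t[...,0]>-116)&(t[...,0]<205)).astype(np.uint8)
    n,l,st,_=cv2.connectedComponentsWithStats(m)
    out=[]
    for i in range(1,n):
        if st[i,4]<150: continue
        k=l==i; zz=np.median(z[k]); k&=z>zz-8
        a,b=t[k].min(0),t[k].max(0); out.append(np.r_[(a+b)/2,zz,b-a])
    return np.round(out,1)
E
python3 - <<'E'
from h import *
manip.movep(W((-20,0),.27),ori((1,0))); print(manip.get_obs()['q'].round(2) if hasattr(manip.get_obs()['q'],'round') else manip.get_obs()['q'])
manip.move_gripper(0.010)
C=cloud(); cv2.imwrite("pics/w1.png",C[2][:,:,::-1]); print(caps(C))
t,z,p=C
k=(t[...,0]>104)&(t[...,0]<121)&(abs(t[...,1])<60); 
for a in range(-40,41,2):
    q=k&(abs(t[...,1]-a)<1); print(a,np.median(z[q]).round(1) if q.any() else None,end='; ')
k=(abs(t[...,1])<18)
print()
for a in range(-124,140,2):
    if -106<a<115: continue
    q=k&(abs(t[...,0]-a)<1); print(a,np.median(z[q]).round(1) if q.any() else None,end='; ')
s=manip.get_obs(); print(s['t'],s['grip_width'],s['eef_pos'])
E
```

```text
[-0.34  0.25  0.4   1.72  0.    0.69]
[[139.5 -57.4  40.3  30.    1.1]
 [ 25.6  50.3  84.6  34.2  33.7]
 [ 10.9 -52.8  84.5  34.4  34. ]
 [-60.7 -51.9  84.5  33.7  34.2]]
-40 70.7; -38 71.1; -36 70.6; -34 70.9; -32 70.8; -30 82.5; -28 84.0; -26 84.2; -24 84.6; -22 83.9; -20 70.6; -18 70.3; -16 70.3; -14 70.3; -12 70.4; -10 70.4; -8 70.3; -6 70.4; -4 70.3; -2 70.3; 0 70.2; 2 70.4; 4 70.3; 6 70.2; 8 70.5; 10 70.3; 12 70.2; 14 70.4; 16 70.3; 18 70.4; 20 70.1; 22 70.5; 24 70.2; 26 72.3; 28 84.3; 30 84.1; 32 84.3; 34 84.2; 36 72.0; 38 70.7; 40 70.5; 
-124 None; -122 83.9; -120 84.6; -118 84.6; -116 77.6; -114 70.4; -112 70.6; -110 70.5; -108 70.4; -106 70.4; 116 70.5; 118 70.2; 120 70.2; 122 70.1; 124 None; 126 None; 128 None; 130 None; 132 None; 134 6.6; 136 6.4; 138 6.5; 3.7083 0.009921065080535009 [ 0.57821481 -0.13709425  0.27000592]
```

View pics/w1.png

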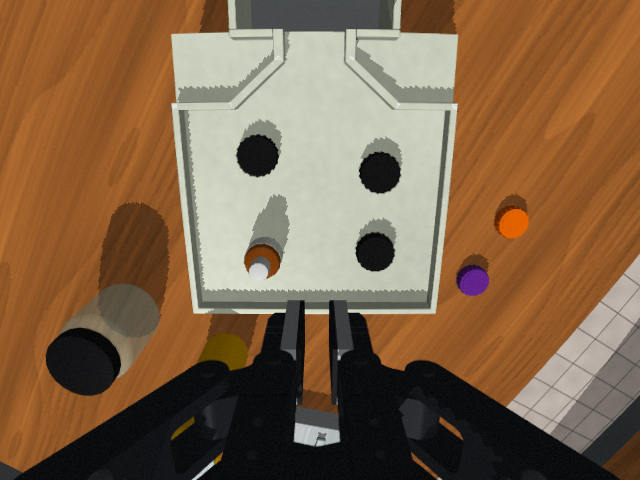

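The wrist view shows all three caps, with the vial near (262,262), and the gate opening between columns about 283 and 347. The gate's inner faces sit about 2.7 mm off in y, so I'll shift the tray frame by (-1.5, +2.7) mm. Next I'll push the first cap.

```bash
cat >> h.py <<'E'
o=o+M@np.array([-1.5,2.7])/1e3
ZP,ZU=.075,.15
def push(c,g,gap=9,speed=.08,back=8):
    c,g=np.array(c[:2],float),np.array(g,float); d=(g-c)/np.linalg.norm(g-c)
    a=c-d*(28+gap); b=g-d*27.5
    manip.movep(W(a,ZU),ori(d)); manip.move_l(W(a,ZP),speed=.12)
    manip.move_l(W(b,ZP),speed=speed)
    print("end",((manip.get_obs()['eef_pos'][:2]-o)@M*1e3).round(1),np.round(manip.get_obs()['force'],1))
    manip.move_l(W(b-d*back,ZP),speed=.1); manip.move_l(W(b-d*back,ZU),speed=.2)
def look(x=-20):
    manip.movep(W((x,0),.22),ori((1,0))); C=cloud(); print(caps(C)); s=manip.get_obs(); print(s['t']); return C
E
python3 - <<'E'
from h import *
manip.move_gripper(0.008)
push((12.4,-55.5),(35,0)); look()
E
```

```text
end [ 24.4 -25.8] [-0.4 -0.7 -0.2]
[[134.1 -60.   45.9  17.8   1.2]
 [ 34.3   1.6  84.6  34.2  34.6]
 [ 26.7  48.   84.5  34.8  34.2]
 [-59.3 -54.6  84.5  34.6  33.9]]
8.5583
```

Cap B now sits at (34.3, 1.6), and the other two caps haven't moved. I'll push it through the gate.

```bash
python3 - <<'E'
from h import *
push((34.3,1.0),(138,0),gap=8,back=60)
C=look(); cv2.imwrite("pics/w2.png",C[2][:,:,::-1])
E
```

```text
end [110.1   0.3] [ 0.4 -0.6  0.1]
[[146.6  42.9   6.3   8.4  33.1]
 [137.  -18.4   7.4  27.1  84.7]
 [ 26.9  47.8  84.5  34.5  34.2]
 [-59.5 -54.7  84.4  34.4  34.1]]
13.0833
```

View pics/w2.png

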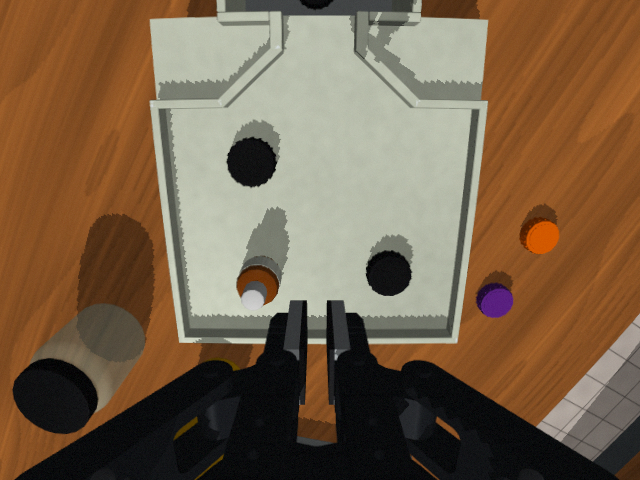

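The first cap is in the slot at about (317,3). The vial and the other two caps are unmoved. Next is cap C.

```bash
python3 - <<'E'
from h import *
push((26.9,47.8),(37,0))
t=look(); c=[r for r in caps(t) if r[2]>75 and r[0]>0]
assert len(c)==1 and abs(c[0][1])<6
push((c[0][0],c[0][1]*.6),(138,0),gap=8,back=60)
look()
E
```

```text
end [31.5 27.1] [-0.1 -0.9 -0.2]
[[144.6   8.9   7.   12.2  61.5]
 [137.9 -42.5   7.7  25.8  36.6]
 [ 36.6  -0.6  84.6  34.6  34.3]
 [-59.1 -54.6  84.4  33.8  34.3]]
17.975
end [ 1.1e+02 -1.0e-01] [-0.4 -0.5 -0.3]
[[137.1  -0.6   7.4  27.  120.1]
 [-59.3 -54.7  84.4  34.4  34.6]]
22.475
```

```bash
python3 - <<'E'
from h import *
push((-59.3,-54.7),(37,0))
t=look(); c=[r for r in caps(t) if r[2]>75]
assert len(c)==1 and abs(c[0][1])<6
push((c[0][0],c[0][1]*.6),(138,0),gap=8,back=60)
look()
manip.movep(W((100,0),.27),ori((1,0)))
C=cloud(); a=C[2]
manip.movep([.115,.512,.231],[-0.34603142,-3.12195,0.00329266])
b=manip.capture("top")[0]
cv2.imwrite("pics/end.png",np.hstack([cv2.resize(a,(400,300)),cv2.resize(b,(400,300))])[:,:,::-1]); print(manip.get_obs()['t'])
E
```

```text
end [ 12.8 -13.7] [ 0.5  0.7 -0.1]
[[135.1  -0.5   7.7  31.8 120.1]
 [ 36.3   1.3  84.5  33.9  33.7]]
26.8083
end [110.1   0.2] [1.1 0.5 0.5]
[[125.2  -0.6   8.1  50.8 120.1]]
31.3083
34.4083
```

View pics/end.png

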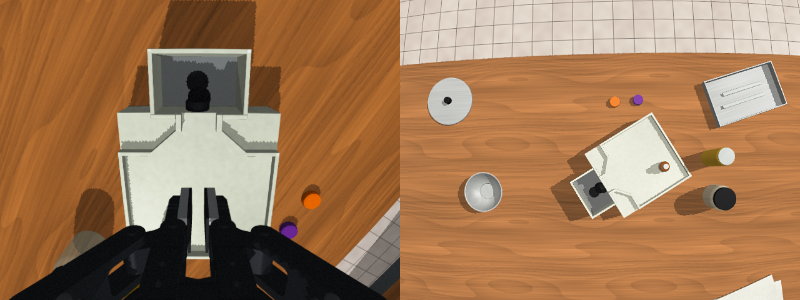

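The left half (wrist view) shows the dark caps in the slot around (198,90). The right half (top view) shows everything else in place. I'll zoom in on the slot to make sure the third cap really dropped.

```bash
python3 - <<'E'
from h import *
p,d=manip.capture("top")
cv2.imwrite("pics/slot.png",cv2.resize(p[260:355,265:360],None,fx=6,fy=6,interpolation=cv2.INTER_CUBIC)[:,:,::-1])
c=manip.calibration("top")
v,u=np.mgrid[265:350,270:355]; m=p[265:350,270:355].max(2)<50
f=240/np.tan(np.radians(c['vfov']/2)); D=d[265:350,270:355][m]
X=np.c_[(u[m]-c['cx'])/f*D,(v[m]-c['cy'])/f*D,D]; X=(X-c['t'])@c['R']
t=(X[:,:2]-o)@M*1e3
for a in range(115,205,5):
    k=(abs(t[:,0]-a)<2.5)
    if k.any(): print(a,k.sum(),(X[k,2]*1e3).round(0)[[0,-1]],np.median(X[k,2]*1e3).round(1),t[k,1].min().round(),t[k,1].max().round())
E
```

```text
130 30 [58. 59.] 64.9 -16.0 15.0
135 47 [28. 56.] 63.6 -18.0 16.0
140 42 [29. 59.] 62.6 -19.0 15.0
145 37 [30. 28.] 35.5 -20.0 13.0
150 41 [25. 28.] 37.5 -20.0 12.0
155 32 [29. 20.] 33.9 -16.0 13.0
160 33 [20. 15.] 20.4 -16.0 14.0
165 41 [20. 20.] 20.3 -17.0 15.0
170 38 [20. 17.] 20.4 -17.0 15.0
175 36 [20. 20.] 20.4 -14.0 14.0
180 22 [16. 19.] 20.9 -11.0 9.0
185 1 [19. 19.] 18.6 -2.0 -2.0
```

View pics/slot.png

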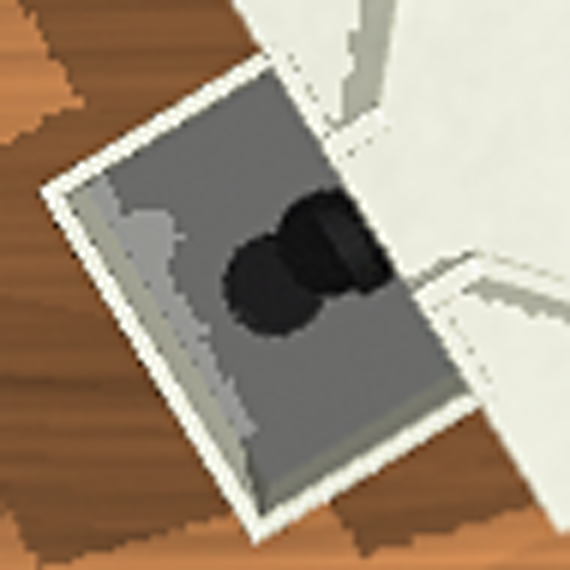

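Two caps lie low in the slot. The third stands on edge on top of them against the slot wall, with its top at about 65 mm. I'll nudge it sideways with shut fingers so it drops to the bottom.

```bash
python3 - <<'E'
from h import *
manip.move_gripper(0.0)
manip.movep(W((143,-40),ZU),ori((1,0))); manip.move_l(W((143,-40),.05),speed=.1)
manip.move_l(W((143,8),.05),speed=.06); print(manip.get_obs()['force'])
manip.move_l(W((143,0),.05),speed=.06); manip.move_l(W((143,0),ZU),speed=.15)
manip.movep([.115,.512,.231],[-0.34603142,-3.12195,0.00329266])
p,d=manip.capture("top")
cv2.imwrite("pics/slot2.png",cv2.resize(p[260:355,265:360],None,fx=6,fy=6,interpolation=cv2.INTER_CUBIC)[:,:,::-1])
print(manip.get_obs()['t'])
E
```

```text
[-0.54401552  0.40395467 -1.28544378]
42.5583
```

View pics/slot2.png

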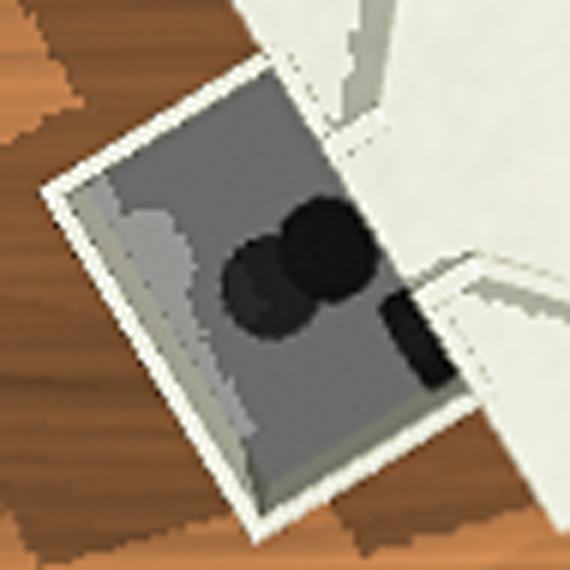

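The third cap has rolled off to the side and now rests on the slot floor at (420,340). The other two lie at (270,285) and (330,248). All three are down in the slot, so I'm handing the job in.

```bash
python3 -c "
from workcell import manip
print(manip.finish_job())"
```

```text
the job is handed in; nothing more can be done
None
```

I pushed all three black caps through the gate one at a time and they are down in the slot, after one nudge inside it because the third had landed on edge on the other two; the vial, bowl, jar and can looked undisturbed in the last full views (taken before the nudge), and I handed the job in at about 43 s.

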